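# Blank off the vacuum port

### The job

Blank off the vacuum port: stand the round plug (not the square one) in the port's bore until it sits on the bottom, and let go of it. Then screw the port's knurled nut down clockwise until it bottoms out, back it off a quarter turn, and finish the program while still gripping the nut there, so that it cannot creep. Do not disturb the square plug, the specimen jar or the dropper bottle.

Things in the scene. Friction and masses are not known exactly. Their poses are not given: they have to be found in the camera images.
- port: The vacuum port, fixed to the worktop: square aluminium base plate 110x110x12 mm with four bolt heads (to 19 mm high) at its corners, and in its middle a steel neck (41 mm outside) that rises to 50 mm above the worktop. The neck has a round bore 33 mm wide, open at the top, 14 mm deep, its mouth countersunk to 38 mm over the top 4 mm. A short side branch points along +x of the port. Origin: centre of the underside, on the worktop; z up.
- seat (a point): Centre of the flat bottom of the port's bore, 36 mm above the worktop, on the axis of neck and nut; the port's neck ends 14 mm above it.
- nut: The knurled aluminium ring nut on the port's neck, 52 mm outside, 26 mm tall, with a 40 mm opening through which the plug passes. Origin: centre of its underside, which is 32 mm above the worktop when fully home (top face 58 mm); z up along the thread. It is already started on the thread and cannot come off. A dark notch on its top face shows its turn.
- nut_grip (a point): Point on the nut's axis 8 mm below its top face (50 mm above the worktop when fully home): a height to grip the nut at from above. Between the fingers the stem of the seated plug then stands up to 36 mm above this point.
- thread (a joint): Turn of the nut, rad: 0 = bottomed out (hard stop), grows as it is unscrewed, anticlockwise seen from above. Right-hand thread, 5 mm per turn, so the nut stands 0.8 mm higher per rad. It starts 2.8 to 4.4 rad from the bottom (0.45 to 0.7 turn) and turns up to 7. Friction about 0.05 N m; it stays where it is left.
- plug_round: The round steel blanking plug, loose, standing upright: a disc 28 mm wide and 16 mm tall with a bevelled foot, and on it a stem 14 mm thick that ends 50 mm above its foot. About 110 g. Origin: centre of its underside; z up along the stem.
- round_mid (a point): Centre of the round plug, on its axis, 25 mm above its foot (and 25 mm below the top of the stem). When the plug is seated this point lies 25 mm above point seat, and the stem ends 86 mm above the worktop, about 24 to 28 mm above the nut's top face.
- square_mid (a point): Centre of the square plug, which belongs elsewhere: same stem (14 mm) and height (50 mm), but a square block 28x28x16 mm below. Point on its axis, 25 mm above its foot.
- jar_mid (a point): Centre of a bystander: white specimen jar with a green screw lid, 65 mm wide, 78 mm tall; the point is 39 mm up.
- dropper_mid (a point): Centre of a bystander: small white dropper bottle with a red cap, 23 mm wide, 58 mm tall; the point is 29 mm up.
Things that resemble listed ones, but are neither listed nor needed, are in the scene too. Leave any green look-alike of the plug_round alone.

How it is judged:
By the outcome, as a careful person would: the job done as asked, in the order asked, and still so for the second after the job is handed in, while the arm keeps its last pose, push and grip.
It also fails if it takes over 72 s, if anything falls off the work surface, if the arm or the gripper's body presses on something with over 40 N, if the wrist force passes 120 N, or if a joint passes its speed limit or range.

### The arm

A 7-joint arm with a two-finger parallel gripper is mounted at the origin on a cart in front of the work surface, level with it; the furniture and walls round the work are solid. World frame = base frame: x ahead of the robot, y to its left, z up, the work surface at z = 0. Lengths are in m, angles in rad, forces in N, time in s.
With the tool pointing down it reaches from about 0.4 to 0.85 m from the base axis. Payload 4.5 kg.
Tool frame: the origin (TCP) lies at the very end of the fingers, on their centre line; the grasp point (between the pads) lies 19 mm behind it; z points along the fingers, y is the line along which they close (so a half turn about z gives the same grasp; the last joint's range is limited). The gripper opens to 88 mm and grips with 3 to 60 N. Pads are 18 mm wide; open, the fingers measure 123 mm over their backs; the gripper's body (75 mm by 187 mm) begins 45 mm behind the grasp point.
Start: joints at [1.335, 0.689, -0.195, 1.565, 0.157, 0.902, -0.215], TCP at [0.167, -0.602, 0.239] pointing down, gripper open.
Joint ranges: [-3.01, 3.01], [-0.46, 2.08], [-1.47, 1.51], [0.13, 2.56], [-1, 4.14], [0.04, 2.09], [-2.66, 2.66]. Speed limits (rad/s): [2.57, 2.57, 3.14, 3.14, 3.14, 3.14, 3.14].

### API

Orientations are given as a 3x3 rotation matrix whose columns are the frame's x, y, z axes.
In Python, from rig import * gives the robot as it stands.
- The arm moves only by the shell command python3 -m inch 'ROWS'. ROWS is a JSON object of lists of equal length, an entry for each row: "hand": the gripper's target within -1 to 1 (fully open at 1, half-way at 0, shut at -1); "slide": the shift along the tool's x, y, z normalised to -1 to 1, where 1 is 0.06 m, a list of three; "spin": the turn about the tool's z normalised to -1 to 1, where 1 is 2 rad. A call has 1 to 5 rows; each row shifts and turns the commanded pose from where the row before left it, along the tool's axes as they then stand; what a row does not reach is not made up. A row lasts 1/8 s, in which the tool goes at most 62.5 mm and 10.7 degrees, less where a joint would pass 70% of its speed; a pose out of reach is approached as far as the arm can. A call with a number of a shift or a turn outside -1 to 1 is refused whole. A call with a gripper value outside its range is refused whole. The fingers move at their own pace and stop on an object; the grip force is fixed at half the most. Time passes only in rows, so rows that do not move let the fingers close. It gives the time, the measured TCP pose, the force, the opening and the grip force at its end, in the units of the state.
- get_obs(): the state, without advancing time (a new reading comes with each control period).
- snapshot(name): name is "scene" or "top" or "wrist"; returns (picture, depth): 480x640x3 uint8, red, green, blue; 480x640 float32, m along the optical axis (not along the pixel's ray), 0 where there is no reading.
- calibration(name): a dict with "mtx" (3x3 intrinsics, pixels), "extrinsics" (4x4, takes a point from camera to world coordinates). Camera axes: x right, y down, z forward; pixel columns grow to the right and rows downward; lengths in m; the calibration is good to about 2 mm. A picture is of the moment at which its call begins: read the wrist's pose just before it. calibration takes no time and is no camera call; for the wrist camera it gives the pose at the moment of the call.
- sign_off(): hands the job in; it is judged then, once.
The state is a dict: "t": time; "joint_pos": joint angles; "joint_vel": joint speeds; "tau": joint torques, N m; "eef_pos": TCP position; "orientation": TCP orientation; "ft_force": force on the tool from outside, world axes, zero at the start; "ft_torque": the same for the moment, N m; "grip_width": finger opening in m; "grip_force": force on a finger pad.
Only numpy, scipy, OpenCV 4.12 (cv2) and the standard library are available. Lean on these libraries where they do the work, as an engineer would, in place of code of your own. Each camera call takes 0.05 s, during which the arm holds its last target. There are 200 camera calls.

## Working session

There is one attempt and no reset: what is moved stays moved. The work goes in short steps, Python scripts to look and compute and a shell command to move; the robot and the scene stay as the last step left them, time stands still between calls to the robot, and variables do not carry over. Pictures are saved under pics/ and viewed, at most 10 in all, crops included, and the job is handed in when it is done.

```bash
mkdir -p pics; ls; python3 - <<'E'
from rig import *
import cv2,numpy as np
for n in ("scene","top"):
    p,d=snapshot(n); cv2.imwrite(f"pics/{n}0.png",p[:,:,::-1]); np.savez(f"pics/{n}0.npz",d=d,K=calibration(n)["mtx"],T=calibration(n)["extrinsics"])
o=get_obs(); print(o)
E
```

```text
pics
{'t': 0.1, 'joint_pos': array([ 1.33479889,  0.68988588, -0.19454284,  1.56623426,  0.15729562,
        0.90248377, -0.21509259]), 'joint_vel': array([ 0.00119519, -0.0029673 , -0.00061521, -0.00244778,  0.00012053,
        0.00079225,  0.00077515]), 'tau': array([-3.88280270e-03, -5.28500497e+01, -1.27150308e+00, -1.53838742e+01,
       -5.24711993e-02,  1.99700480e-03,  6.56470479e-05]), 'eef_pos': array([ 0.16640774, -0.60185799,  0.23800122]), 'orientation': array([[ 9.63798793e-01,  2.66630096e-01, -5.27045067e-04],
       [ 2.66630599e-01, -9.63797581e-01,  1.53164423e-03],
       [-9.95823113e-05, -1.61672320e-03, -9.99998688e-01]]), 'ft_force': array([-0.53638185, -0.56350169, -0.08486122]), 'ft_torque': array([ 0.06758167, -0.00422635,  0.04926222]), 'grip_force': 0.0, 'grip_width': 0.08822176698618289}
```

View pics/top0.png

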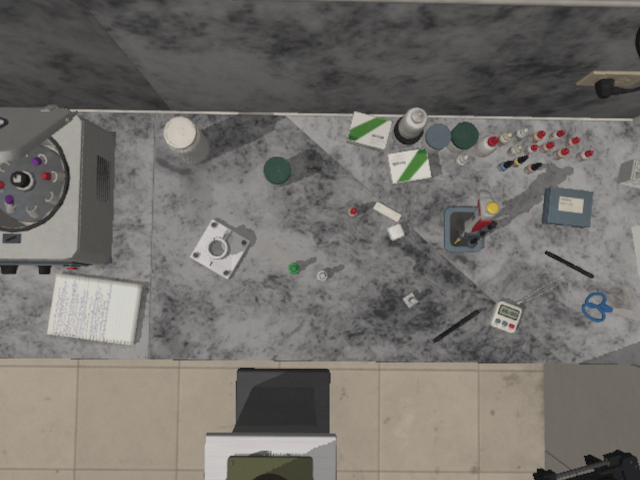

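View pics/scene0.png

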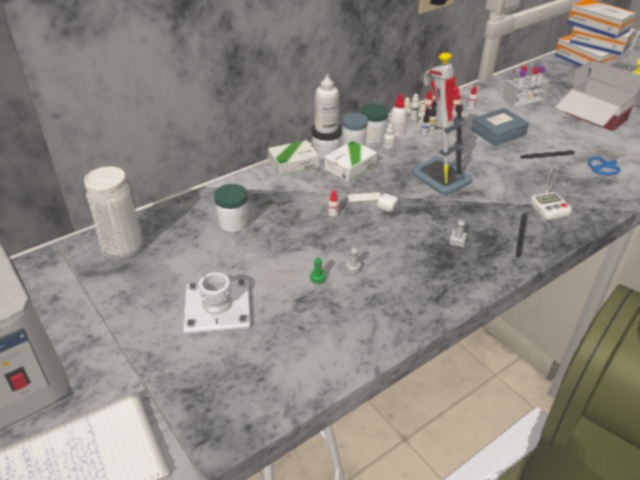

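The top view shows the port at about (219,247), the green look-alike at (294,268), the round plug at (321,275), the square plug at (411,299), the jar at (277,170) and the dropper at (352,211).

```bash
cat > h.py <<'E'
import numpy as np
def world(u,v,d,K,T):
    return (T@np.array([(u-K[0,2])/K[0,0]*d,(v-K[1,2])/K[1,1]*d,d,1]))[:3]
def atz(u,v,z,K,T):
    r=T[:3,:3]@np.array([(u-K[0,2])/K[0,0],(v-K[1,2])/K[1,1],1]); o=T[:3,3]
    return o+r*(z-o[2])/r[2]
E
python3 - <<'E'
from h import *; import cv2
f=np.load("pics/top0.npz");d,K,T=f['d'],f['K'],f['T']
print(K,T.round(3))
v,u=np.mgrid[0:480,0:640]
P=np.stack([(u-K[0,2])/K[0,0]*d,(v-K[1,2])/K[1,1]*d,d,np.ones_like(d)],-1)@T.T
for n,(a,b) in dict(port=(219,247),green=(294,268),round=(321,275),sq=(411,299),jar=(277,170),drop=(352,211)).items():
    r=28 if n in("port","jar") else 10
    Q=P[b-r:b+r,a-r:a+r,:3].reshape(-1,3); h=Q[Q[:,2]>(.025)]; 
    print(n,len(h),h[:,2].max().round(3),np.median(h,0).round(3),((h.min(0)+h.max(0))/2).round(3),np.ptp(h,0).round(3))
img=cv2.imread("pics/top0.png"); cv2.imwrite("pics/crop1.png",cv2.resize(img[205:305,180:340],None,fx=5,fy=5,interpolation=2))
E
```

```text
[[539.33688548   0.         313.17314229]
 [  0.         539.33688548 243.0114658 ]
 [  0.           0.           1.        ]] [[ 0.013 -0.999  0.052  0.551]
 [-1.    -0.014 -0.015 -0.077]
 [ 0.016 -0.052 -0.999  1.332]
 [ 0.     0.     0.     1.   ]]
port 497 1.332 [0.605 0.127 0.048] [0.605 0.039 0.679] [0.108 0.233 1.307]
green 34 1.332 [ 0.556 -0.052  0.05 ] [ 0.557 -0.061  0.686] [0.012 0.033 1.293]
round 31 1.332 [ 0.54  -0.119  0.049] [ 0.543 -0.102  0.688] [0.016 0.049 1.289]
sq 41 1.332 [ 0.485 -0.333  0.048] [ 0.515 -0.209  0.679] [0.073 0.264 1.306]
jar 667 1.332 [ 0.783 -0.011  0.077] [ 0.685 -0.028  0.679] [0.267 0.099 1.306]
drop 73 1.332 [ 0.694 -0.19   0.045] [ 0.628 -0.14   0.679] [0.154 0.125 1.307]
```

View pics/crop1.png

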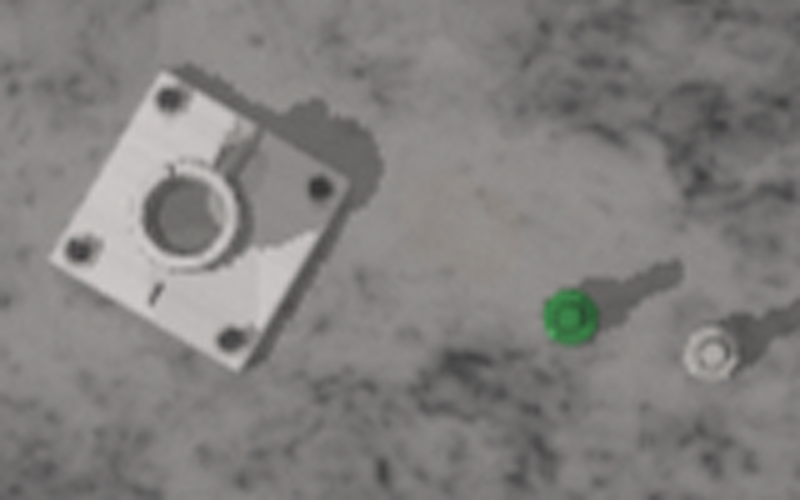

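The enlarged crop shows the nut ring centred at crop (190,215), which is pixel (218,248). The round plug's stem top is at crop (712,353), which is (322,275.3). The nut's notch seems to be at crop (172,170). Next I work out positions from these, then the height profile around the branch.

```bash
python3 - <<'E'
from h import *
f=np.load("pics/top0.npz");d,K,T=f['d'],f['K'],f['T']
c=lambda a,b:(180+(a+.5)/5-.5,205+(b+.5)/5-.5)
g=lambda a,b,z:atz(*c(a,b),z,K,T)[:2].round(4)
pr=g(712,353,.05);print("plug",pr,"foot",g(711,354,.016),"green",g(569,315,.05))
cs=[g(*p,.012) for p in[(165,72),(350,182),(240,372),(52,260)]];print("plate",cs,np.mean(cs,0))
print("nut",g(190,215,.061),"notch",g(172,170,.061))
e=cs[1]-cs[0];print("edge yaw",np.degrees(np.arctan2(e[1],e[0])))
o=np.array([0.1664,-0.6019]);R=np.array([[.9638,.2666],[.2666,-.9638]])
print("tool delta",R.T@(pr-o))
v,u=np.mgrid[0:480,0:640]
P=np.stack([(u-K[0,2])/K[0,0]*d,(v-K[1,2])/K[1,1]*d,d,np.ones_like(d)],-1)@T.T
np.set_printoptions(linewidth=250)
print((P[225:270:2,194:250:2,2]*1000).round().astype(int))
E
```

```text
plug [ 0.5418 -0.1186] foot [ 0.5411 -0.1192] green [ 0.5589 -0.0505]
plate [array([0.6754, 0.15  ]), array([0.6227, 0.0585]), array([0.5292, 0.1102]), array([0.5825, 0.2028])] [0.60245  0.130375]
nut [0.6034 0.1283] notch [0.6245 0.1372]
edge yaw -119.94006174785277
tool delta [ 0.4906583 -0.3657229]
[[   7    2   -1    2    4    2   -6   -1   14   23   26   15   15   16    9   -6    0    1    4   -4    1   -1    2   -5    1    6    0   -1]
 [   1    1    3   -1   -3    2   -3   13    9   17   17   15   18    9   12   15   13   -4    3   -6    2   -1   -6    0   -1   -2    0   -4]
 [  -2   -3   -1    3    2    3   11   14   14   16   19   12   12    8   16   16   14   10    4   -3    0    4    1   -1    2    0   -2   -2]
 [  -6    5    0    0    1    1   16   12   12   11   14    9   14   16   10   17   10   39   33   10    5   -1    5   -1    2   -6    4    2]
 [   6    0    1   -2    1   14   13   14    8   16   15   10   10    8   12   11   34   34   33 1332   17   10   -3   -2   -1    2    3    0]
 [   2    1    0   -3    5    7   15   12   13   14   11   11   12   12   18   35 
[... 1792 characters left out ...]
1   16   11   12   12   10   13   14   10   16   11   17   11   10    4   11   19   14   13   11   14   -1   -5    0   -2   -1]
 [   0   -1    0   13   19   16   15   17   10   10    9    8   14   18   13   10   12   16   12   13    8   14    5    0    3    0    2    3]
 [   0    0    4   -1   -1   12   10   13   17   15   12   12    7   15    9   17   17   11   11   11   12   13    2   -1   -2    1    2    1]
 [  -2    3    5    0    0   -2   -3   17   13   13   15    5   12   11   16   11    9   11    9   11   13    3    1    6    2    6    1   -1]
 [   2   -7    0    1 1332    0    0   -5   13   12   14   17   12   13   10   14   17   16   10   13   11    1   -3    1    1    3   -1   -1]]
```

Heights agree with the spec: nut top about 61 mm, bore floor about 36 mm. The branch top is about 33 mm, so I'll keep the fingertips above 37 mm at the nut. Now I move to above the plug with the gripper half open.

```bash
python3 -m inch '{"hand":[0,0,0,0,0],"slide":[[0.8,-0.6,0],[0.8,-0.6,0],[0.8,-0.6,0],[0.8,-0.6,0],[0.8,-0.6,0]],"spin":[0,0,0,0,0]}' && python3 -m inch '{"hand":[0,0,0,0,0],"slide":[[0.8,-0.6,0],[0.8,-0.6,0],[0.8,-0.6,0],[0.8,-0.6,0.5],[0.8,-0.6,0.5]],"spin":[0,0,0,0,0]}'; python3 -m inch '{"hand":[0,0],"slide":[[0,0,0],[0,0,0]],"spin":[0,0]}'
python3 - <<'E'
from rig import *
from h import *
import cv2
o=get_obs();print(o['t'],o['joint_pos'].round(3),o['eef_pos'],o['orientation'].round(4))
p,d=snapshot("wrist");c=calibration("wrist");np.savez("pics/w1.npz",d=d,K=c["mtx"],T=c["extrinsics"])
cv2.imwrite("pics/w1.png",p[:,:,::-1])
E
```

```text
t: 0.72
eef_pos: [0.3508, -0.3633, 0.2386]
orientation: [[0.964, 0.266, -0.0], [0.266, -0.964, 0.0], [-0.0, -0.0, -1.0]]
ft_force: [1.1, -0.6, -0.3]
grip_width: 0.0443
grip_force: 0.0
t: 1.35
eef_pos: [0.5294, -0.1326, 0.1822]
orientation: [[0.964, 0.266, 0.001], [0.266, -0.964, -0.0], [0.001, 0.001, -1.0]]
ft_force: [1.0, 0.3, -0.1]
grip_width: 0.044
grip_force: 0.0
t: 1.6
eef_pos: [0.5277, -0.1344, 0.1825]
orientation: [[0.964, 0.267, -0.001], [0.267, -0.964, -0.001], [-0.002, 0.0, -1.0]]
ft_force: [-0.6, -0.6, -0.1]
grip_width: 0.0443
grip_force: 0.0
1.6 [ 0.235  0.662 -0.116  1.868  0.125  0.62  -1.26 ] [ 0.52765781 -0.13441872  0.18247281] [[ 9.638e-01  2.666e-01 -1.500e-03]
 [ 2.666e-01 -9.638e-01 -6.000e-04]
 [-1.600e-03  2.000e-04 -1.000e+00]]
```

View pics/w1.png

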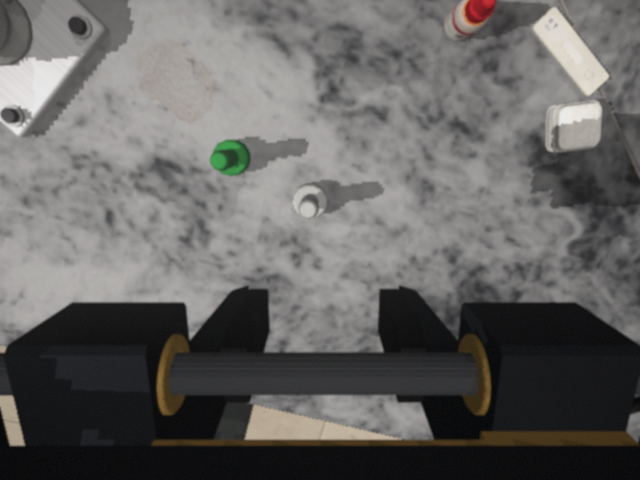

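The wrist view shows the round plug's stem top at about (308,208), with its disc around (310,200). The green look-alike is at (230,157).

```bash
python3 - <<'E'
from h import *
f=np.load("pics/w1.npz");d,K,T=f['d'],f['K'],f['T']
p=atz(308,208,.05,K,T);print(p,world(308,208,d[208,308],K,T),"disc",atz(310,201,.016,K,T))
o=np.array([.52766,-.13442]);R=np.array([[.9638,.2666],[.2666,-.9638]])
print(R.T@(p[:2]-o)/.06, R.T@(np.array([.5415,-.1189])-o)/.06)
E
```

```text
[ 0.54063116 -0.12092055  0.05      ] [ 0.5409668  -0.12090086  0.05181087] disc [ 0.54021298 -0.12139334  0.016     ]
[ 0.26834261 -0.159211  ] [ 0.29127707 -0.1878072 ]
```

```bash
python3 -m inch '{"hand":[0,0,0,0,0],"slide":[[0.28,-0.17,0.5],[0,0,0.7],[0,0,0.6],[0,0,0.5],[0,0,0.24]],"spin":[0,0,0,0,0]}' && python3 -m inch '{"hand":[0,-1,-1,-1,-1],"slide":[[0,0,0],[0,0,0],[0,0,0],[0,0,0],[0,0,0]],"spin":[0,0,0,0,0]}'
```

```text
t: 2.28
eef_pos: [0.5407, -0.1215, 0.0297]
orientation: [[0.965, 0.264, -0.001], [0.264, -0.965, -0.001], [-0.002, 0.0, -1.0]]
ft_force: [-0.1, 0.8, 0.8]
grip_width: 0.0443
grip_force: 0.0
t: 2.9
eef_pos: [0.5422, -0.1196, 0.0309]
orientation: [[0.964, 0.267, 0.001], [0.267, -0.964, -0.0], [0.001, 0.0, -1.0]]
ft_force: [-0.2, -0.1, 3.8]
grip_width: 0.0128
grip_force: 30.0
```

```bash
python3 -m inch '{"hand":[-1,-1,-1,-1,-1],"slide":[[0,0,-0.3],[0,0,-0.7],[0,0,-0.8],[0.1,-0.9,0],[0.1,-0.9,0]],"spin":[0,0,0,0,0]}' && python3 -m inch '{"hand":[-1,-1,-1,-1],"slide":[[0.1,-0.95,0],[0.1,-0.95,0],[0,0,0],[0,0,0]],"spin":[0,0,0,0]}'
python3 - <<'E'
from rig import *
from h import *
import cv2
o=get_obs();print(o['t'],o['joint_pos'].round(3),o['eef_pos'],o['orientation'].round(4))
p,d=snapshot("wrist");c=calibration("wrist");np.savez("pics/w2.npz",d=d,K=c["mtx"],T=c["extrinsics"])
q,d2=snapshot("scene");c=calibration("scene");np.savez("pics/s2.npz",d=d2,K=c["mtx"],T=c["extrinsics"])
cv2.imwrite("pics/s2full.png",q[:,:,::-1])
K,T=c["mtx"],np.linalg.inv(c["extrinsics"]);x=T@np.append(o['eef_pos'],1);u=(K@x[:3]);u=u[:2]/u[2];print("tcp in scene",u)
a,b=int(u[0]),int(u[1]);cr=cv2.resize(q[max(b-40,0):b+50,max(a-40,0):a+40],None,fx=5,fy=5)[:450]
w=cv2.resize(p[:, :],(600,450));out=np.zeros((600,800,3),np.uint8)
cv2.imwrite("pics/w2.png",p[:,:,::-1]);cv2.imwrite("pics/s2.png",cr[:,:,::-1])
E
```

```text
t: 3.52
eef_pos: [0.5249, -0.0119, 0.1402]
orientation: [[0.964, 0.264, 0.003], [0.264, -0.964, 0.0], [0.003, 0.001, -1.0]]
ft_force: [1.6, 1.5, -1.3]
grip_width: 0.0132
grip_force: 30.0
t: 4.03
eef_pos: [0.5057, 0.1001, 0.139]
orientation: [[0.964, 0.267, 0.0], [0.267, -0.964, -0.001], [0.0, 0.001, -1.0]]
ft_force: [-0.9, -0.4, -0.6]
grip_width: 0.0127
grip_force: 30.0
4.025 [-0.262  0.704 -0.038  1.991  0.058  0.448 -1.645] [0.50568783 0.10009291 0.13902917] [[ 9.638e-01  2.666e-01  4.000e-04]
 [ 2.666e-01 -9.638e-01 -8.000e-04]
 [ 1.000e-04  9.000e-04 -1.000e+00]]
tcp in scene [257.36284005 273.74651438]
```

View pics/w2.png

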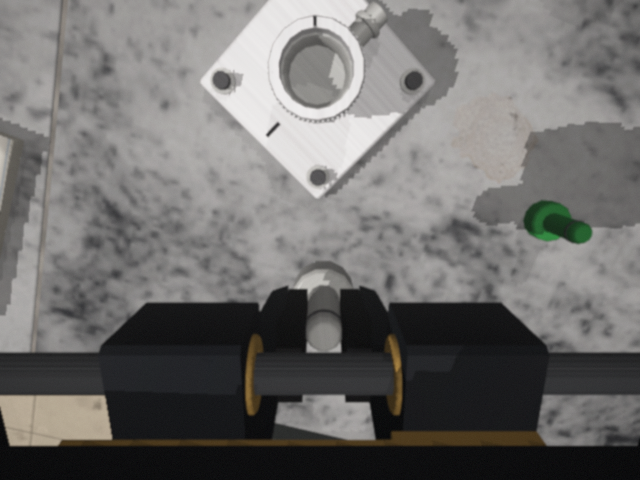

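View pics/s2.png

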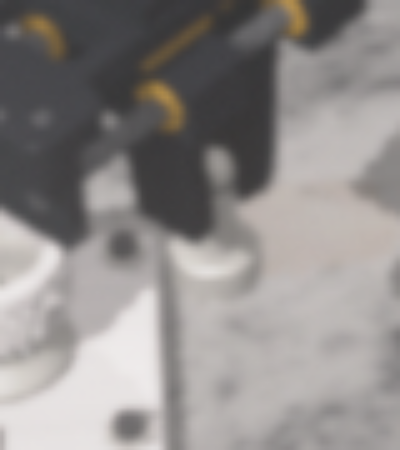

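The plug hangs upright in the fingers, with its stem top at (324,325) in the wrist view. The nut ring is at about (316,65) and its notch at (315,20). I'll refine both from the wrist depth.

```bash
python3 - <<'E'
from h import *
from scipy.optimize import least_squares
f=np.load("pics/w2.npz");d,K,T=f['d'],f['K'],f['T']
v,u=np.mgrid[0:480,0:640]
P=(np.stack([(u-K[0,2])/K[0,0]*d,(v-K[1,2])/K[1,1]*d,d,np.ones_like(d)],-1)@T.T)[...,:3]
A=P[0:135,250:380].reshape(-1,3);A=A[(A[:,2]>.055)&(A[:,2]<.068)]
print(len(A),np.median(A[:,2]))
g=lambda c:np.maximum(np.abs(np.hypot(A[:,0]-c[0],A[:,1]-c[1])-.023)-.003,0)
s=least_squares(g,A[:,:2].mean(0),loss='soft_l1',f_scale=.001);print("nut depth",s.x, A[:,:2].mean(0))
for r in(62,65,67):print(r,atz(316.5,r,.061,K,T))
R=np.array([[.9638,.2666],[.2666,-.9638]])
o=np.array([.50569,.10009])
print("tool d",R.T@(s.x-o))
# plug in hand
B=P[255:352,285:365].reshape(-1,3);tc=(B[:,:2]-o)@R
hd=(B[:,2]>.10)&(B[:,2]<.2)
for lo,hi in((.105,.122),(.122,.128),(.13,.15),(.15,.17)):
    m=(B[:,2]>lo)&(B[:,2]<hi);
    if m.sum():print(lo,m.sum(),tc[m].min(0),tc[m].max(0),np.median(B[m],0))
print("stemtop px",[ (R.T@(atz(324,r,.159,K,T)[:2]-o)) for r in(325,330)], "disc side px",[R.T@(atz(c,r,.125,K,T)[:2]-o) for c,r in((296,290),(352,290),(324,262))])
print("notch", atz(315,20,.061,K,T)[:2]-s.x)
E
```

```text
3722 0.060962454789464965
nut depth [0.60145895 0.12860195] [0.60261763 0.12884269]
62 [0.60505264 0.12937507 0.061     ]
65 [0.60365725 0.12900048 0.061     ]
67 [0.60272412 0.12874999 0.061     ]
tool d [ 0.0999034  -0.00194782]
0.105 439 [ 0.00169967 -0.01173191] [0.01111863 0.0144329 ] [0.51564023 0.10163609 0.11691022]
0.122 952 [-0.00225722 -0.01141973] [0.0111119  0.01406066] [0.51159115 0.10056376 0.12391202]
0.13 1196 [-0.00119881 -0.01355302] [0.01024141 0.0173114 ] [0.51029824 0.09956131 0.14276544]
0.15 2685 [-0.00989835 -0.01259048] [0.01001588 0.01621708] [0.50946816 0.0983127  0.15793255]
stemtop px [array([0.00268663, 0.00163099]), array([0.0007557 , 0.00162597])] disc side px [array([ 0.00208011, -0.01040685]), array([0.00199385, 0.01386546]), array([0.01478578, 0.00176131])]
notch [0.02240115 0.00661184]
```

```bash
python3 - <<'E'
from h import *
import cv2
from scipy.optimize import least_squares
f=np.load("pics/w2.npz");d,K,T=f['d'],f['K'],f['T']
im=cv2.imread("pics/w2.png").astype(int)
v,u=np.mgrid[0:480,0:640]
P=(np.stack([(u-K[0,2])/K[0,0]*d,(v-K[1,2])/K[1,1]*d,d,np.ones_like(d)],-1)@T.T)[...,:3]
R=np.array([[.9638,.2666],[.2666,-.9638]]);o=np.array([.50569,.10009])
q=(P[...,:2]-o)@R
for c in(312,324,336):
  print(c,[(r,*(np.round(1000*np.r_[q[r,c],P[r,c,2]]).astype(int)),im[r,c].sum()//3) for r in range(256,356,6)])
C=(T[:3,3]); print("cam tool",R.T@(C[:2]-o),C[2])
br=im.sum(2)/3
m=np.zeros((480,640),bool);m[255:300,285:365]=True
m&=(P[...,2]>.110)&(P[...,2]<.123)&(br>100)
A=q[m];print(len(A))
s=least_squares(lambda c:np.hypot(A[:,0]-c[0],A[:,1]-c[1])-.014,[0,0],loss='soft_l1',f_scale=.001);print("disc",s.x)
m=np.zeros((480,640),bool);m[285:352,300:346]=True
m&=(P[...,2]>.154)&(P[...,2]<.165)&(br>100);A=q[m];print("stem top",len(A),A.min(0),A.max(0),A.mean(0),np.median(P[m][:,2]))
E
```

```text
312 [(256, np.int64(-21), np.int64(-7), np.int64(1), np.int64(139)), (262, np.int64(-26), np.int64(-7), np.int64(0), np.int64(121)), (268, np.int64(10), np.int64(-4), np.int64(119), np.int64(90)), (274, np.int64(9), np.int64(-3), np.int64(123), np.int64(170)), (280, np.int64(6), np.int64(-3), np.int64(124), np.int64(191)), (286, np.int64(3), np.int64(-4), np.int64(123), np.int64(188)), (292, np.int64(2), np.int64(-3), np.int64(128), np.int64(111)), (298, np.int64(3), np.int64(-3), np.int64(135), np.int64(72)), (304, np.int64(2), np.int64(-3), np.int64(140), np.int64(73)), (310, np.int64(2), np.int64(-3), np.int64(146), np.int64(74)), (316, np.int64(2), np.int64(-3), np.int64(151), np.int64(66)), (322, np.int64(2), np.int64(-3), np.int64(155), np.int64(90)), (328, np.int64(0), np.int64(-3), np.int64(157), np.int64(107)), (334, np.int64(-2), np.int64(-3), np.int64(158), np.int64(127)), (340, np.int64(-4), np.int64(-3), np.int64(158), np.int64(126)), (346, np.int64(-6), np.int64(-3), np.int64(157), np.int64(124)), (352, np.int64(-102), np.int64(-8), np.int64(1), np.int64(110))]
324 [(25
[... 1641 characters left out ...]
10, np.int64(2), np.int64(6), np.int64(146), np.int64(74)), (316, np.int64(2), np.int64(6), np.int64(151), np.int64(57)), (322, np.int64(2), np.int64(6), np.int64(155), np.int64(93)), (328, np.int64(1), np.int64(6), np.int64(158), np.int64(116)), (334, np.int64(-1), np.int64(6), np.int64(159), np.int64(131)), (340, np.int64(-4), np.int64(6), np.int64(158), np.int64(131)), (346, np.int64(-6), np.int64(6), np.int64(157), np.int64(137)), (352, np.int64(-102), np.int64(12), np.int64(0), np.int64(109))]
cam tool [0.06689787 0.00143125] 0.28503786582833274
279
disc [-0.00360152  0.00104312]
stem top 813 [-0.00894505 -0.00416946] [0.00379815 0.00703599] [-0.00200124  0.00165713] 0.15793046279576714
```

Plug centre in the tool frame is x −2.8 mm, and y +1.6 mm as the wrist camera sees it. The nut is at (100, −2) mm in the same frame. So the move is +103 mm in x and −3.5 mm in y. I'll stop with the foot just above the nut and check.

```bash
python3 -m inch '{"hand":[-1,-1,-1,-1,-1],"slide":[[0.86,-0.03,0],[0.86,-0.03,0],[0,0,0.4],[0,0,0.3],[0,0,0]],"spin":[0,0,0,0,0]}'
python3 - <<'E'
from rig import *
from h import *
import cv2
from scipy.optimize import least_squares
o=get_obs();p,d=snapshot("wrist");c=calibration("wrist");K,T=c["mtx"],c["extrinsics"]
q,_=snapshot("scene")
v,u=np.mgrid[0:480,0:640]
P=(np.stack([(u-K[0,2])/K[0,0]*d,(v-K[1,2])/K[1,1]*d,d,np.ones_like(d)],-1)@T.T)[...,:3]
R=o['orientation'][:2,:2];Q=(P[...,:2]-o['eef_pos'][:2])@R
print(o['eef_pos'],o['joint_pos'].round(2))
m=(P[...,2]>.0575)&(P[...,2]<.0645)&(np.hypot(Q[...,0],Q[...,1])<.04);A=Q[m]
s=least_squares(lambda c:np.maximum(np.abs(np.hypot(A[:,0]-c[0],A[:,1]-c[1])-.023)-.003,0),[0,0],loss='soft_l1',f_scale=.001);print("nut",len(A),s.x,A.min(0),A.max(0))
f=o['eef_pos'][2]-.030
B=Q[(P[...,2]>f+.002)&(P[...,2]<f+.014)&(np.hypot(Q[...,0],Q[...,1])<.018)]
s=least_squares(lambda c:np.hypot(B[:,0]-c[0],B[:,1]-c[1])-.014,[0,0],loss='soft_l1',f_scale=.001);print("disc",len(B),s.x,B.min(0),B.max(0))
C=np.zeros((480,800,3),np.uint8);C[:, :400]=cv2.resize(p[180:420,220:420],(400,480));C[:,400:]=cv2.resize(q[225:321,170:250],(400,480))
cv2.imwrite("pics/w3.png",C[:,:,::-1])
E
```

```text
t: 4.75
eef_pos: [0.6023, 0.1298, 0.0947]
orientation: [[0.964, 0.265, -0.005], [0.265, -0.964, -0.002], [-0.005, 0.001, -1.0]]
ft_force: [-0.1, -1.1, -2.3]
grip_width: 0.0128
grip_force: 30.0
[0.60229818 0.12976173 0.09472879] [-0.27  0.87 -0.04  1.7   0.05  0.58 -1.64]
nut 2405 [ 0.00059992 -0.00085433] [-0.00660071 -0.0273766 ] [0.02700766 0.02552599]
disc 429 [-0.00214734 -0.00017511] [ 0.00289915 -0.0132702 ] [0.01218622 0.01299651]
```

View pics/w3.png

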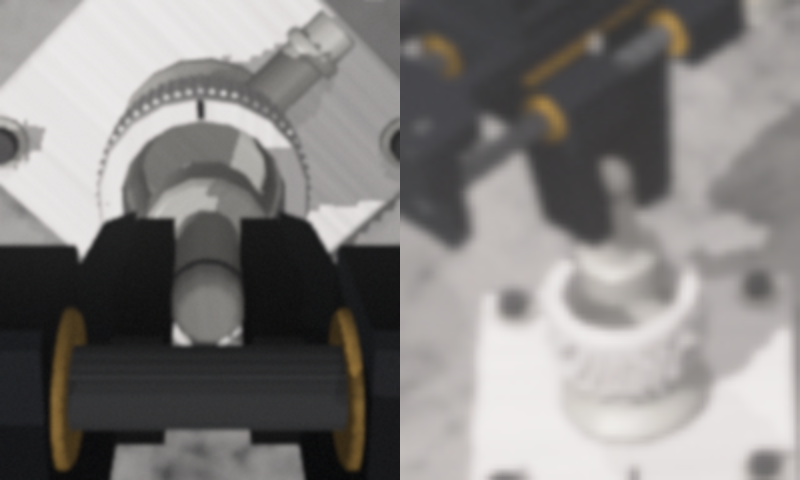

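The plug is over the nut's opening: left panel disc centre at column 207, hole spanning 123 to 285. It needs about 2.7 mm more in tool x. Part of that may still be settling.

```bash
python3 -m inch '{"hand":[-1,-1,-1],"slide":[[0.02,-0.01,0],[0,0,0],[0,0,0]],"spin":[0,0,0]}'
cat > chk.py <<'E'
from rig import *
from h import *
from scipy.optimize import least_squares
o=get_obs();p,d=snapshot("wrist");c=calibration("wrist");K,T=c["mtx"],c["extrinsics"]
v,u=np.mgrid[0:480,0:640]
P=(np.stack([(u-K[0,2])/K[0,0]*d,(v-K[1,2])/K[1,1]*d,d,np.ones_like(d)],-1)@T.T)[...,:3]
R=o['orientation'][:2,:2];Q=(P[...,:2]-o['eef_pos'][:2])@R
print(o['eef_pos'],o['ft_force'])
m=(P[...,2]>.0575)&(P[...,2]<.0645)&(np.hypot(Q[...,0],Q[...,1])<.04);A=Q[m]
s=least_squares(lambda c:np.maximum(np.abs(np.hypot(A[:,0]-c[0],A[:,1]-c[1])-.023)-.003,0),[0,0],loss='soft_l1',f_scale=.001);print("nut",len(A),s.x,A.min(0),A.max(0))
f=o['eef_pos'][2]-.030
B=Q[(P[...,2]>f+.002)&(P[...,2]<f+.014)&(np.hypot(Q[...,0],Q[...,1])<.018)]
t=least_squares(lambda c:np.hypot(B[:,0]-c[0],B[:,1]-c[1])-.014,[0,0],loss='soft_l1',f_scale=.001);print("disc",len(B),t.x,"to go/60mm",(s.x-t.x)/.06)
E
python3 chk.py
```

```text
t: 5.22
eef_pos: [0.6054, 0.1327, 0.0968]
orientation: [[0.964, 0.267, 0.001], [0.267, -0.964, 0.0], [0.001, 0.0, -1.0]]
ft_force: [0.0, -0.4, -1.5]
grip_width: 0.0129
grip_force: 30.0
[0.60537284 0.1326839  0.09681989] [ 0.03638543 -0.41108737 -1.54169407]
nut 2064 [-0.00447654  0.00146057] [-0.00970221 -0.02487963] [0.02203951 0.0279429 ]
disc 562 [-0.00331194  0.00012559] to go/60mm [-0.01940999  0.02224957]
```

```bash
python3 -m inch '{"hand":[-1,-1,-1,-1],"slide":[[-0.02,0.02,0],[0,0,0.1],[0,0,0.1],[0,0,0.1]],"spin":[0,0,0,0]}'; python3 -m inch '{"hand":[-1,-1],"slide":[[0,0,0.05],[0,0,0.05]],"spin":[0,0]}'
```

```text
t: 5.78
eef_pos: [0.6042, 0.1311, 0.0777]
orientation: [[0.964, 0.267, -0.0], [0.267, -0.964, -0.0], [-0.001, 0.0, -1.0]]
ft_force: [-0.2, 0.5, -1.4]
grip_width: 0.013
grip_force: 30.0
t: 6.02
eef_pos: [0.6044, 0.1311, 0.0721]
orientation: [[0.964, 0.267, -0.0], [0.267, -0.964, -0.0], [-0.0, 0.0, -1.0]]
ft_force: [1.0, -0.3, -2.2]
grip_width: 0.0131
grip_force: 30.0
```

```bash
python3 -m inch '{"hand":[-1,-1,-1],"slide":[[0,0,0.05],[0,0,0.03],[0,0,0]],"spin":[0,0,0]}'; python3 -m inch '{"hand":[-1,-1],"slide":[[0,0,0.02],[0,0,0]],"spin":[0,0]}'
```

```text
t: 6.4
eef_pos: [0.6043, 0.1311, 0.0675]
orientation: [[0.964, 0.267, -0.0], [0.267, -0.964, -0.0], [-0.0, 0.0, -1.0]]
ft_force: [-0.7, -0.1, -1.3]
grip_width: 0.0131
grip_force: 30.0
t: 6.65
eef_pos: [0.6044, 0.1311, 0.0664]
orientation: [[0.964, 0.267, 0.0], [0.267, -0.964, -0.0], [0.0, 0.0, -1.0]]
ft_force: [-0.9, -0.1, -0.6]
grip_width: 0.0126
grip_force: 30.0
```

```bash
python3 -m inch '{"hand":[-1,0,1,1,1],"slide":[[0,0,0.01],[0,0,0],[0,0,0],[0,0,0],[0,0,-0.3]],"spin":[0,0,0,0,0]}'; python3 -m inch '{"hand":[1,1,1],"slide":[[-0.05,0,-0.3],[0,0,0],[0,0,0]],"spin":[0,0,0]}'
cat > chk2.py <<'E'
from rig import *
from h import *
import cv2,sys
from scipy.optimize import least_squares
o=get_obs();p,d=snapshot("wrist");c=calibration("wrist");K,T=c["mtx"],c["extrinsics"]
v,u=np.mgrid[0:480,0:640]
P=(np.stack([(u-K[0,2])/K[0,0]*d,(v-K[1,2])/K[1,1]*d,d,np.ones_like(d)],-1)@T.T)[...,:3]
R=o['orientation'][:2,:2];Q=(P[...,:2]-o['eef_pos'][:2])@R
print(o['eef_pos'],o['joint_pos'].round(2))
m=(P[...,2]>.0575)&(P[...,2]<.0645)&(np.hypot(Q[...,0],Q[...,1])<.034);A=Q[m]
s=least_squares(lambda c:np.maximum(np.abs(np.hypot(A[:,0]-c[0],A[:,1]-c[1])-.023)-.003,0),[0,0],loss='soft_l1',f_scale=.001);print("nut",len(A),np.median(P[m][:,2]),s.x,A.min(0),A.max(0))
m=(P[...,2]>.075)&(P[...,2]<.1)&(np.hypot(Q[...,0],Q[...,1])<.015);
if m.any():print("stem",m.sum(),np.median(Q[m],0),Q[m].min(0),Q[m].max(0),"top z",np.percentile(P[m][:,2],[80,90,97]))
cv2.imwrite(sys.argv[1],p[:,:,::-1])
E
python3 chk2.py pics/w4.png
```

```text
t: 7.28
eef_pos: [0.6033, 0.1309, 0.0833]
orientation: [[0.964, 0.267, -0.003], [0.267, -0.964, -0.001], [-0.003, 0.0, -1.0]]
ft_force: [-0.3, 0.3, 0.9]
grip_width: 0.0508
grip_force: 0.0
t: 7.65
eef_pos: [0.6015, 0.1303, 0.1021]
orientation: [[0.964, 0.267, 0.0], [0.267, -0.964, 0.0], [0.0, 0.0, -1.0]]
ft_force: [-0.5, 0.2, 0.2]
grip_width: 0.0807
grip_force: 0.0
[0.60146636 0.13031523 0.10213506] [-0.27  0.85 -0.04  1.71  0.05  0.58 -1.64]
nut 3527 0.060733868520669226 [-0.00065658  0.00019475] [-0.02667706 -0.02576829] [0.0260391 0.026622 ]
stem 849 [0.00235033 0.00020458] [-0.00621891 -0.00718805] [0.00761524 0.00710559] top z [0.0848529  0.08519197 0.08559753]
```

View pics/w4.png

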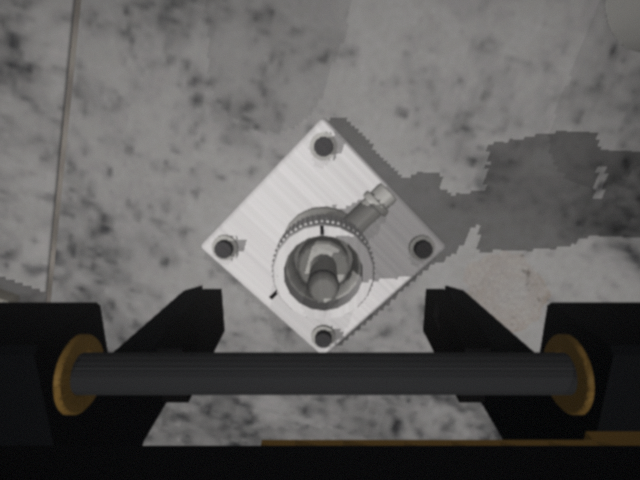

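The plug stands free in the bore, its stem top measured at about 85.5 mm, so it is seated. The nut is centred within 1 mm and its notch is at (322,231). Next I pre-wind the wrist anticlockwise.

```bash
python3 -m inch '{"hand":[1,1,1,1,1],"slide":[[-0.01,0,0],[0,0,0],[0,0,0],[0,0,0],[0,0,0]],"spin":[-0.09,-0.09,-0.09,-0.09,-0.09]}'; python3 -c "
from rig import *
o=get_obs();print(o['joint_pos'].round(3),o['ft_torque'])"
```

```text
t: 8.32
eef_pos: [0.6005, 0.13, 0.1011]
orientation: [[0.385, 0.923, -0.001], [0.923, -0.385, -0.0], [-0.001, -0.001, -1.0]]
ft_force: [1.1, -0.5, -0.5]
grip_width: 0.0878
grip_force: 0.0
[-0.133  0.866 -0.28   1.701  0.366  0.628 -1.013] [-0.02117104 -0.02668646  0.04461298]
```

```bash
for i in 1; do python3 -m inch '{"hand":[1,1,1,1,1],"slide":[[0,0,0],[0,0,0],[0,0,0],[0,0,0],[0,0,0]],"spin":[-0.09,-0.09,-0.09,-0.09,-0.09]}'; python3 -m inch '{"hand":[1,1,1,1,1],"slide":[[0,0,0],[0,0,0],[0,0,0],[0,0,0],[0,0,0]],"spin":[-0.09,-0.09,-0.09,-0.09,-0.09]}'; python3 -m inch '{"hand":[1,1,1,1,1],"slide":[[0,0,0],[0,0,0],[0,0,0],[0,0,0],[0,0,0]],"spin":[-0.09,-0.09,-0.09,-0.09,0]}'; done; python3 -c "
from rig import *
o=get_obs();print(o['joint_pos'].round(3),o['ft_torque'],o['eef_pos'])"
```

```text
t: 8.95
eef_pos: [0.6005, 0.1299, 0.1011]
orientation: [[-0.484, 0.875, -0.001], [0.875, 0.484, -0.0], [0.0, -0.001, -1.0]]
ft_force: [0.5, -0.3, -0.9]
grip_width: 0.0883
grip_force: 0.0
t: 9.57
eef_pos: [0.6006, 0.1298, 0.101]
orientation: [[-0.986, 0.165, -0.001], [0.165, 0.986, -0.0], [0.001, -0.001, -1.0]]
ft_force: [-0.6, 0.9, -0.6]
grip_width: 0.0879
grip_force: 0.0
t: 10.2
eef_pos: [0.6005, 0.1298, 0.1009]
orientation: [[-0.855, -0.519, -0.002], [-0.519, 0.855, 0.0], [0.001, 0.001, -1.0]]
ft_force: [0.5, 0.3, -0.2]
grip_width: 0.0881
grip_force: 0.0
[ 0.178  1.013 -0.905  1.684  0.959  0.952  1.01 ] [ 0.11294963 -0.10228545  0.03324758] [0.60051791 0.12977234 0.10089575]
```

```bash
python3 -m inch '{"hand":[1,1,1,1,1],"slide":[[0,0,0.3],[0,0,0.3],[0,0,0.2],[0,0,0.18],[0,0,0]],"spin":[0,0,0,0,0]}' && python3 -m inch '{"hand":[-1,-1,-1,-1,-1],"slide":[[0,0,0],[0,0,0],[0,0,0],[0,0,0],[0,0,0]],"spin":[0,0,0,0,0]}'; python3 -c "
from rig import *
o=get_obs();print(o['joint_pos'].round(3),o['ft_torque'],o['eef_pos'])"
```

```text
t: 10.82
eef_pos: [0.6004, 0.13, 0.042]
orientation: [[-0.853, -0.521, -0.001], [-0.521, 0.853, -0.001], [0.002, 0.0, -1.0]]
ft_force: [-0.0, -0.3, 0.7]
grip_width: 0.0883
grip_force: 0.0
t: 11.45
eef_pos: [0.6011, 0.1301, 0.0433]
orientation: [[-0.854, -0.521, 0.001], [-0.521, 0.854, -0.0], [-0.0, -0.0, -1.0]]
ft_force: [-0.2, -1.3, 1.0]
grip_width: 0.051
grip_force: 30.0
[ 0.152  1.088 -0.848  1.7    1.047  0.875  0.95 ] [-0.00016001 -0.10455544 -0.06232692] [0.60110454 0.13011878 0.04327513]
```

```bash
cat > q.py <<'E'
from rig import *
import numpy as np
o=get_obs();R=o['orientation'];print("yaw",np.degrees(np.arctan2(R[1,0],R[0,0])).round(2),"j",o['joint_pos'].round(2),"tq",o['ft_torque'].round(3),"p",o['eef_pos'].round(4))
E
python3 q.py; python3 -m inch '{"hand":[-1,-1,-1,-1,-1],"slide":[[0,0,0.002],[0,0,0.002],[0,0,0.002],[0,0,0.003],[0,0,0.003]],"spin":[0.09,0.09,0.09,0.09,0.09]}'; python3 q.py;  python3 -m inch '{"hand":[-1,-1,-1,-1,-1],"slide":[[0,0,0.002],[0,0,0.002],[0,0,0.002],[0,0,0.003],[0,0,0.003]],"spin":[0.09,0.09,0.09,0.09,0.09]}'; python3 q.py
```

```text
yaw -148.59 j [ 0.15  1.09 -0.85  1.7   1.05  0.87  0.95] tq [-0.    -0.105 -0.062] p [0.6011 0.1301 0.0433]
t: 12.08
eef_pos: [0.601, 0.1312, 0.0426]
orientation: [[-0.937, 0.349, 0.001], [0.349, 0.937, 0.002], [0.0, 0.002, -1.0]]
ft_force: [0.2, 1.7, -1.2]
grip_width: 0.0515
grip_force: 30.0
yaw 159.55 j [ 0.07  1.03 -0.67  1.71  0.9   0.74  0.15] tq [ 0.307 -0.14   0.056] p [0.601  0.1312 0.0426]
t: 12.7
eef_pos: [0.6018, 0.132, 0.0419]
orientation: [[-0.309, 0.951, 0.002], [0.951, 0.309, 0.003], [0.002, 0.003, -1.0]]
ft_force: [1.9, 3.0, -2.2]
grip_width: 0.0516
grip_force: 30.0
yaw 108.0 j [-0.04  0.98 -0.46  1.71  0.69  0.61 -0.59] tq [ 0.433 -0.365  0.009] p [0.6018 0.132  0.0419]
```

```bash
python3 -m inch '{"hand":[-1,-1,-1,-1,-1],"slide":[[0,0,0.002],[0,0,0.002],[0,0,0.002],[0,0,0.003],[0,0,0.003]],"spin":[0.09,0.09,0.09,0.09,0.09]}'; python3 q.py;  python3 -m inch '{"hand":[-1,-1,-1],"slide":[[0,0,0.002],[0,0,0.002],[0,0,0]],"spin":[0.08,0.08,0]}'; python3 q.py
```

```text
t: 13.32
eef_pos: [0.6029, 0.1318, 0.0412]
orientation: [[0.553, 0.833, 0.004], [0.833, -0.553, 0.003], [0.005, 0.002, -1.0]]
ft_force: [3.3, 1.9, -2.5]
grip_width: 0.0515
grip_force: 30.0
yaw 56.43 j [-0.16  0.96 -0.24  1.72  0.4   0.51 -1.24] tq [ 0.322 -0.675  0.063] p [0.6029 0.1318 0.0412]
t: 13.7
eef_pos: [0.6032, 0.1315, 0.0409]
orientation: [[0.783, 0.622, 0.005], [0.622, -0.783, 0.002], [0.005, 0.001, -1.0]]
ft_force: [5.2, 1.4, -3.2]
grip_width: 0.0515
grip_force: 30.0
yaw 38.49 j [-0.2   0.95 -0.16  1.72  0.29  0.49 -1.45] tq [ 0.32  -1.037 -0.084] p [0.6032 0.1315 0.0409]
```

```bash
python3 -m inch '{"hand":[-1,-1,-1],"slide":[[0,0,0.002],[0,0,0.001],[0,0,0]],"spin":[0.06,0.06,0]}'; python3 q.py;  python3 -m inch '{"hand":[-1,-1,-1],"slide":[[0,0,0.002],[0,0,0.001],[0,0,0]],"spin":[0.06,0.06,0]}'; python3 q.py
```

```text
t: 14.08
eef_pos: [0.6033, 0.1312, 0.0407]
orientation: [[0.908, 0.419, 0.005], [0.419, -0.908, 0.002], [0.005, 0.0, -1.0]]
ft_force: [6.2, 1.3, -3.4]
grip_width: 0.0515
grip_force: 30.0
yaw 24.76 j [-0.23  0.95 -0.11  1.72  0.19  0.48 -1.6 ] tq [ 0.236 -1.135 -0.054] p [0.6033 0.1312 0.0407]
t: 14.45
eef_pos: [0.6034, 0.1309, 0.0405]
orientation: [[0.982, 0.191, 0.005], [0.191, -0.982, 0.002], [0.005, -0.0, -1.0]]
ft_force: [4.8, 0.9, -3.6]
grip_width: 0.0516
grip_force: 30.0
yaw 11.0 j [-0.26  0.95 -0.05  1.72  0.1   0.47 -1.75] tq [ 0.18  -1.141 -0.026] p [0.6034 0.1309 0.0405]
```

```bash
python3 -m inch '{"hand":[-1,-1,-1],"slide":[[0,0,0.002],[0,0,0.001],[0,0,0]],"spin":[0.06,0.06,0]}'; python3 q.py;  python3 -m inch '{"hand":[-1,-1,-1],"slide":[[0,0,0.002],[0,0,0.001],[0,0,0]],"spin":[0.06,0.06,0]}'; python3 q.py
```

```text
t: 14.82
eef_pos: [0.6035, 0.1306, 0.0404]
orientation: [[0.999, -0.048, 0.005], [-0.048, -0.999, 0.001], [0.005, -0.001, -1.0]]
ft_force: [5.9, 0.3, -4.0]
grip_width: 0.0514
grip_force: 30.0
yaw -2.76 j [-0.29  0.95  0.    1.72 -0.    0.46 -1.91] tq [ 0.022 -1.126 -0.033] p [0.6035 0.1306 0.0404]
t: 15.2
eef_pos: [0.6031, 0.1304, 0.0402]
orientation: [[0.96, -0.281, 0.005], [-0.281, -0.96, 0.0], [0.004, -0.001, -1.0]]
ft_force: [5.5, 0.2, -3.1]
grip_width: 0.0519
grip_force: 30.2
yaw -16.33 j [-0.32  0.95  0.05  1.73 -0.1   0.46 -2.06] tq [-0.076 -1.056  0.419] p [0.6031 0.1304 0.0402]
```

```bash
python3 -m inch '{"hand":[-1,-1],"slide":[[0,0,0],[0,0,0]],"spin":[0.02,0]}'; python3 q.py;  python3 -m inch '{"hand":[-1,-1],"slide":[[0,0,0],[0,0,0]],"spin":[0.02,0]}'; python3 q.py
```

```text
t: 15.45
eef_pos: [0.6023, 0.1307, 0.0402]
orientation: [[0.947, -0.32, 0.003], [-0.32, -0.948, 0.0], [0.003, -0.001, -1.0]]
ft_force: [4.6, 0.4, -1.2]
grip_width: 0.0514
grip_force: 30.9
yaw -18.65 j [-0.32  0.95  0.06  1.73 -0.11  0.46 -2.08] tq [ 0.016 -1.081  1.05 ] p [0.6023 0.1307 0.0402]
t: 15.7
eef_pos: [0.6014, 0.131, 0.0401]
orientation: [[0.933, -0.36, 0.001], [-0.36, -0.933, 0.001], [0.001, -0.001, -1.0]]
ft_force: [3.9, 1.8, -0.0]
grip_width: 0.0514
grip_force: 30.0
yaw -21.12 j [-0.33  0.95  0.07  1.73 -0.13  0.46 -2.11] tq [ 0.362 -0.914  0.816] p [0.6014 0.131  0.0401]
```

Torque rose to about 1 N m after 3.97 rad, so the nut is on its stop and the pads have begun to slip. The fingers were already past the branch. I'll release, recentre, rotate to a fresh grip that ends clear of the branch, and regrip.

```bash
python3 -m inch '{"hand":[0.8,0.8,0.8,0.8],"slide":[[0,0,0],[0,0,0],[0,0,0],[0,0,0]],"spin":[0,0,0,0]}'; python3 q.py;  python3 -m inch '{"hand":[0.8,0.8,0.8,0.8,0.8],"slide":[[0,0,0],[0,0,0],[0,0,0],[0,0,0],[0,0,0]],"spin":[-0.09,-0.09,-0.09,-0.09,0]}'; python3 q.py; python3 chk2.py pics/w5.png
```

```text
t: 16.2
eef_pos: [0.6005, 0.1299, 0.0397]
orientation: [[0.932, -0.362, -0.001], [-0.362, -0.932, -0.0], [-0.001, 0.001, -1.0]]
ft_force: [-0.1, 0.4, -0.5]
grip_width: 0.0791
grip_force: 0.0
yaw -21.24 j [-0.33  0.95  0.07  1.73 -0.13  0.46 -2.11] tq [ 0.038 -0.031 -0.008] p [0.6005 0.1299 0.0397]
t: 16.82
eef_pos: [0.6008, 0.1298, 0.0398]
orientation: [[0.94, 0.34, -0.0], [0.34, -0.94, 0.0], [-0.0, -0.0, -1.0]]
ft_force: [0.4, -0.3, 0.5]
grip_width: 0.0794
grip_force: 0.0
yaw 19.91 j [-0.24  0.95 -0.09  1.72  0.16  0.48 -1.66] tq [ 0.019  0.    -0.008] p [0.6008 0.1298 0.0398]
[0.60076125 0.12984702 0.03983505] [-0.24  0.95 -0.09  1.72  0.16  0.48 -1.66]
nut 3634 0.058270400820245 [-0.00182503 -0.00014949] [-0.00919493 -0.02557628] [0.02662944 0.02512759]
stem 736 [ 0.00722884 -0.00011169] [ 0.00286232 -0.00720228] [0.00943881 0.00693758] top z [0.08291249 0.08366444 0.08441317]
```

View pics/w5.png

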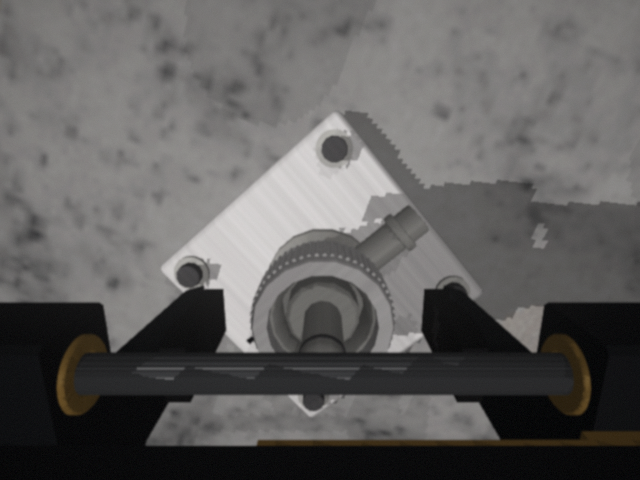

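The nut top is at 58.3 mm, so it is fully home, and the notch has turned out of sight behind the stem, as expected. I regrip and back off 1.571 rad, rising 1.25 mm.

```bash
python3 -m inch '{"hand":[0.8,-1,-1,-1,-1],"slide":[[0.025,-0.01,0],[0,0,0],[0,0,0],[0,0,0],[0,0,0]],"spin":[0,0,0,0,0]}'; python3 q.py;  python3 -m inch '{"hand":[-1,-1],"slide":[[0,0,0],[0,0,0]],"spin":[0.01,0]}'; python3 q.py
```

```text
t: 17.5
eef_pos: [0.6022, 0.1308, 0.0399]
orientation: [[0.94, 0.342, 0.0], [0.342, -0.94, -0.001], [-0.0, 0.001, -1.0]]
ft_force: [-0.1, -0.9, 0.4]
grip_width: 0.0516
grip_force: 30.0
yaw 20.01 j [-0.24  0.95 -0.09  1.72  0.16  0.48 -1.66] tq [-0.152 -0.028  0.011] p [0.6022 0.1308 0.0399]
t: 17.75
eef_pos: [0.6022, 0.1308, 0.0399]
orientation: [[0.946, 0.326, 0.0], [0.326, -0.946, -0.001], [-0.0, 0.001, -1.0]]
ft_force: [-0.5, -2.2, -0.0]
grip_width: 0.0514
grip_force: 30.0
yaw 19.0 j [-0.24  0.95 -0.09  1.72  0.15  0.48 -1.67] tq [-0.337 -0.169  0.896] p [0.6022 0.1308 0.0399]
```

Torque rose at once on a 1° nudge, which confirms the stop. Now the quarter turn back.

```bash
python3 -m inch '{"hand":[-1,-1,-1,-1,-1],"slide":[[0,0,-0.002],[0,0,-0.003],[0,0,-0.002],[0,0,-0.002],[0,0,-0.003]],"spin":[-0.09,-0.09,-0.09,-0.09,-0.09]}'; python3 q.py;  python3 -m inch '{"hand":[-1,-1,-1,-1,-1],"slide":[[0,0,-0.002],[0,0,-0.003],[0,0,-0.002],[0,0,-0.002],[0,0,0]],"spin":[-0.09,-0.09,-0.09,-0.07,0]}'; python3 -m inch '{"hand":[-1,-1],"slide":[[0,0,0],[0,0,0]],"spin":[0,0]}'; python3 q.py;python3 chk2.py pics/w6.png
```

```text
t: 18.38
eef_pos: [0.6022, 0.1308, 0.0406]
orientation: [[0.331, 0.944, -0.0], [0.944, -0.331, -0.0], [-0.0, 0.0, -1.0]]
ft_force: [-0.2, -1.9, -1.3]
grip_width: 0.0513
grip_force: 30.0
yaw 70.67 j [-0.12  0.96 -0.3   1.71  0.5   0.54 -1.07] tq [-0.275 -0.091 -0.041] p [0.6022 0.1308 0.0406]
t: 19.0
eef_pos: [0.6022, 0.1308, 0.0411]
orientation: [[-0.33, 0.944, -0.0], [0.944, 0.33, 0.0], [0.0, -0.0, -1.0]]
ft_force: [0.1, -1.9, 1.0]
grip_width: 0.0512
grip_force: 30.0
t: 19.25
eef_pos: [0.6022, 0.1308, 0.0411]
orientation: [[-0.331, 0.944, 0.0], [0.944, 0.331, -0.001], [-0.001, -0.0, -1.0]]
ft_force: [1.4, -0.8, -0.5]
grip_width: 0.0511
grip_force: 30.0
yaw 109.32 j [-0.03  0.99 -0.47  1.71  0.71  0.63 -0.58] tq [-0.393 -0.245 -0.034] p [0.6022 0.1308 0.0411]
[0.60220293 0.13082468 0.04114987] [-0.03  0.99 -0.47  1.71  0.71  0.63 -0.58]
nut 5259 0.059421056849965015 [-0.00168796 -0.00072401] [-0.00946367 -0.03288966] [0.02568049 0.03282839]
stem 548 [ 0.00585751 -0.0004573 ] [ 0.0020604  -0.00717936] [0.00727029 0.00619584] top z [0.08167624 0.08257684 0.08340942]
```

View pics/w6.png

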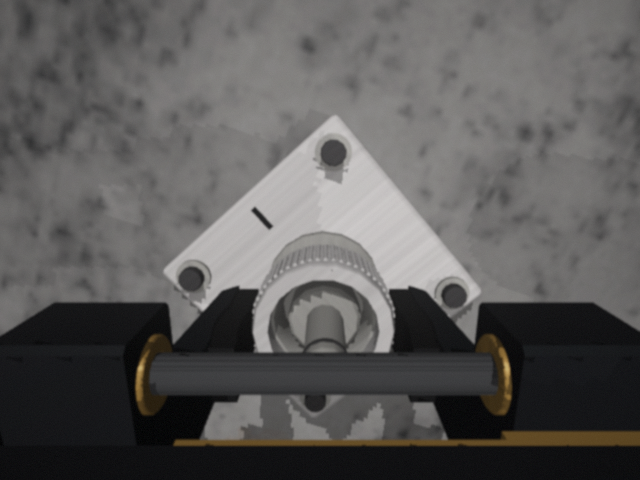

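The final view shows the nut gripped at (322,305) with the plug's stem upright in it. The nut rose 1.15 mm over 90°, close to the 1.25 mm of a quarter turn. I'm handing it in.

```bash
python3 -c "
from rig import *
print(sign_off())"
```

```text
the job is handed in; nothing more can be done
None
```

The job is handed in, with no verdict returned: the round plug is seated and released, the nut was screwed to its stop and backed off about 90°, and the gripper still holds it; I never moved toward the square plug, jar or dropper, though I took no final picture of them.

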